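# Load a packet of key blanks behind the rack's gravity catch

## Task

Load the small flat blue cardboard packet into the metal magazine rack: set it lengthwise on the rack's open sill and slide it in so that its own front edge lifts the hinged gravity catch, then press it gently against the sprung back until the catch drops behind it and holds it. Lift the catch only with the packet, never with the gripper, do not crush the packet into the rack, and leave the loose padlock, lock cylinder, chuck key and key where they lie.

Things in the scene. Friction and masses are not known exactly. Their poses are not given: they have to be found in the camera images.
- packet: Small flat blue cardboard packet, a rigid box 52 (own x) x 75 (own y) x 24 mm (own z), about 0.12 kg, lying flat near the bench's front edge, left of the rack and in front of the key machine. Origin: centre of its underside, z up. Either way round is the same. It goes into the rack flat, long axis along the rack.
- rack: Grey sheet-metal magazine rack fixed to the bench just left of the vice, 206 x 68 x 40 mm, smooth, open towards the robot. Own x: the way the packet slides in; y left; z up; origin at bench height on the centre line. Floor top z = 8 mm, from x = -95 to +111 mm. The end unit with the catch, spring and stops is clamped anywhere within 8 mm either way along x: its x values below are +-8 mm and are not measured.
- sill (a point): Point on the open sill (rack x = -82, y = 0, z = 8 mm), where the packet's origin goes when it is set down, clear of the catch's nose. Low guides, 7 mm above the floor, funnel from x = -58 mm (70 mm apart) to -29 mm and then run 56 mm apart; from x = 6 mm there are full walls and inward lips over the top (underside z = 35.5 mm), so nothing fits in from above there.
- bay (a point): Rack x = 37.5, y = 0, z = 8 mm: where the packet's origin comes to rest (+-8 mm along x). A sprung plate meets its front face at rack x = 66 mm (+-8), 1.6 N at first touch, 0.4 N more per mm; rigid stops are at x = 79 mm (+-8). The catch falls 2 to 3 mm before the rigid stops: finish by force or by watching the catch. 8 to 10 N on the packet is enough; over 20 N crushes it.
- catch (a joint): Hinged steel gravity catch of the rack (rad): 0 = fallen, bars the way; about 0.15 when resting on the packet. It turns up about an axis along the rack's y at rack x = 95 (+-8), z = 16 mm; its arm runs outside the left (+y) wall. It weighs about 1 N at the nose; a push of a few N on the packet wedges it up. Fallen, the nose's back face is at x = 0 (+-8).
- lane (a point): Rack x = 0, y = -10, z = 20 mm: a point in the free lane right of the catch. The nose covers only y = 11 to 42 mm; fallen, its sloped front runs from z = 17 mm at x = 0 up to z = 38 mm at x = -31 mm (+-8). From y = -28 to +9 mm the channel stays free, so something narrow (30 mm or less) can push the packet's rear face along y = -10 mm right past the catch.
- padlock: Brass padlock 68 x 45 x 21 mm lying on the bench right of the vice; stays where it is. Origin: centre of its underside.
- cylinder: Brass lock cylinder 31 x 62 x 22 mm lying on the bench between the rack and the key machine; stays where it is. Origin: centre of its underside.
- chuckkey: Steel T-shaped chuck key 60 x 60 x 20 mm lying on the bench right of the vice; stays where it is. Origin: centre of its underside.
- keyblank: Key with a black head, 75 x 25 x 9 mm, lying at the bench's front edge before the rack; stays where it is. Origin: centre of its underside.

How it is judged:
By the outcome, as a careful person would: the job done as asked, in the order asked, and still so for the second after the job is handed in, with the robot touching nothing.
It also fails if it takes over 66 s, if anything falls off the work surface, if the arm or the gripper's body presses on something with over 40 N, if the wrist force passes 120 N, or if a joint passes its speed limit or range.

## Robot

A 7-joint arm with a two-finger parallel gripper is mounted at the origin on a cart in front of the work surface, level with it; the furniture and walls round the work are solid. World frame = base frame: x ahead of the robot, y to its left, z up, the work surface at z = 0. Lengths are in m, angles in rad, forces in N, time in s.
With the tool pointing down it reaches from about 0.4 to 0.875 m from the base axis. Payload 19.3 kg.
Tool frame: the origin (TCP) lies at the centre of the arm's flange, where the gripper is bolted on; the fingertips stand 173 mm ahead of it and the grasp point (between the pads) lies 155 mm ahead of it; z points along the fingers, y is the line along which they close (so a half turn about z gives the same grasp; the last joint's range is limited). The gripper opens to 85 mm and grips with 20 to 120 N. Pads are 22 mm wide; open, the fingers measure 114 mm over their backs; the gripper's body (76 mm by 85 mm) begins 54 mm behind the grasp point. The pads swing forward as they close: fully open they stand 13 mm farther back than shut.
Start: joints at [-1.379, 0.521, -0.036, 1.599, 0.021, 1.021, -0.113], TCP at [0.162, 0.604, 0.405] pointing down, gripper open.
Joint ranges: [-2.91, 2.91], [-0.3, 2.13], [-1.5, 1.42], [0.17, 2.43], [-1.26, 4.41], [0.16, 1.93], [-2.52, 2.52]. Speed limits (rad/s): [1.89, 1.89, 2.39, 2.39, 3.01, 3.01, 3.01].

## Interface

Orientations are given as [roll, pitch, yaw] about the fixed x, y, z axes, in that order (R = Rz(yaw) Ry(pitch) Rx(roll)).
In Python, from workcell import bot, imaging, job gives the robot as it stands.
- The arm moves only by the tool carry_out, never from a script. Its argument "targets" is a list of rows, each a list of 3 entries, a list of its own where there are three numbers: the shift along the tool's x, y, z in units of 0.25 m (1.0 is 0.25 m), then the turn, a rotation vector about the tool's x, y, z in units of 180 degrees (1.0 is 180 degrees), then the opening, from 0 (shut) to 1 (fully open). In form: [[[tx, ty, tz], [wx, wy, wz], jaw], ...]. A call has 1 to 8 rows; each row shifts and turns the commanded pose from where the row before left it, along the tool's axes as they then stand; what a row does not reach is not made up. A row lasts 1/8 s, in which the tool goes at most 62.5 mm and 10.7 degrees, less where a joint would pass 70% of its speed; a pose out of reach is approached as far as the arm can. A call with a number of a shift or a turn outside -1 to 1 is refused whole. A call with a gripper value outside its range is refused whole. The fingers move at their own pace and stop on an object; "force" is the grip in N (left out, the last holds). Time passes only in rows, so rows that do not move let the fingers close. It gives the time, the measured TCP pose, the force and the opening at its end, in the units of the state.
- bot.observe(): the state, without advancing time (a new reading comes with each control period).
- imaging.grab_frame(name): name is "side" or "top"; returns a dict with "pixels" (480x640x3 uint8, red, green, blue), "mtx" (3x3 intrinsics, pixels), "k1" (the pictures are not rectified: a ray, as slopes to the right and down, at radius r is drawn at 1 + k1 r^2 times it, then the intrinsics apply), "cam_to_world" (4x4, takes a point from camera to world coordinates). Camera axes: x right, y down, z forward; pixel columns grow to the right and rows downward; lengths in m; the calibration is good to about 2 mm. A picture is of the moment at which its call begins. There is no depth.
- job.job_done(): hands the job in, once; it reports no verdict.
The state is a dict: "clock": time; "qpos": joint angles; "qd": joint speeds; "joint_efforts": joint torques, N m; "position": TCP position; "tool_rot": TCP orientation; "force": force on the tool from outside, world axes, zero at the start; "moment": the same for the moment, N m; "grip_width": finger opening in m.
Only numpy, scipy, OpenCV 4.12 (cv2) and the standard library are available. Lean on these libraries where they do the work, as an engineer would, in place of code of your own. Each camera call takes 0.05 s, during which the arm holds its last target. There are 200 camera calls.

## Working session

There is one attempt and no reset: what is moved stays moved. The work goes in short steps, Python scripts to look and compute and a tool call to move; the robot and the scene stay as the last step left them, time stands still between calls to the robot, and variables do not carry over. Pictures are saved under pics/ and viewed, on a budget of 10 in all, crops included, one or two more only if the job needs it, and the job is handed in when it is done.

Besides the shell and the picture viewer there is one more tool, called by a JSON object that holds its "method" and its "body", one argument or row to a line. carry_out: Moves the arm, as the interface text tells. Its arguments: {"type":"object","properties":{"targets":{"type":"array"},"force":{"type":"number"}},"required":["targets"]}

```bash
ls; mkdir -p pics; python3 - <<'E'
from workcell import bot, imaging
import cv2
s=bot.observe(); print({k:(v if not hasattr(v,'__len__') else [round(float(a),4) for a in v]) for k,v in s.items()})
for n in ("top","side"):
    f=imaging.grab_frame(n); cv2.imwrite(f"pics/{n}0.png",f["pixels"][:,:,::-1]); print(n,f["mtx"],f["k1"],f["cam_to_world"])
E
```

```text
pics
{'clock': 0.0, 'qpos': [-1.3792, 0.522, -0.0363, 1.6, 0.0212, 1.0211, -0.1128], 'qd': [0.0006, 0.0007, -0.0007, -0.0004, 0.0008, 0.0005, 0.0002], 'joint_efforts': [0.002, -92.7111, 1.9808, -36.9942, 0.0179, 0.0083, 0.0], 'position': [0.1617, 0.6036, 0.4041], 'tool_rot': [-3.1405, 0.0001, 2.8799], 'force': [-0.0263, 0.0749, 0.864], 'moment': [0.0131, -0.0515, 0.0243], 'grip_width': 0.08533919121772662}
top [[621.84603822   0.         324.79943754]
 [  0.         621.84603822 242.39409862]
 [  0.           0.           1.        ]] -0.028377162513205108 [[-0.01050199 -0.98438291  0.17572705  0.26387088]
 [-0.99990397  0.00874903 -0.01074725 -0.01060395]
 [ 0.00904197 -0.17582304 -0.98438026  1.281371  ]
 [ 0.          0.          0.          1.        ]]
side [[587.89607559   0.         321.48857141]
 [  0.         587.89607559 245.4844779 ]
 [  0.           0.           1.        ]] -0.02388577327836507 [[ 0.82136868 -0.27977753  0.49706944 -0.26339178]
 [-0.57036498 -0.41218229  0.71048543 -1.10450723]
 [ 0.00610536 -0.86708148 -0.49812893  0.81507745]
 [ 0.          0.          0.          1.        ]]
```

View pics/top0.png

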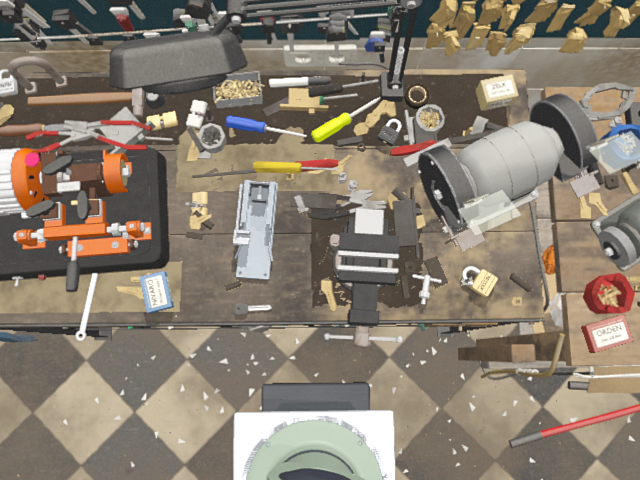

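View pics/side0.png

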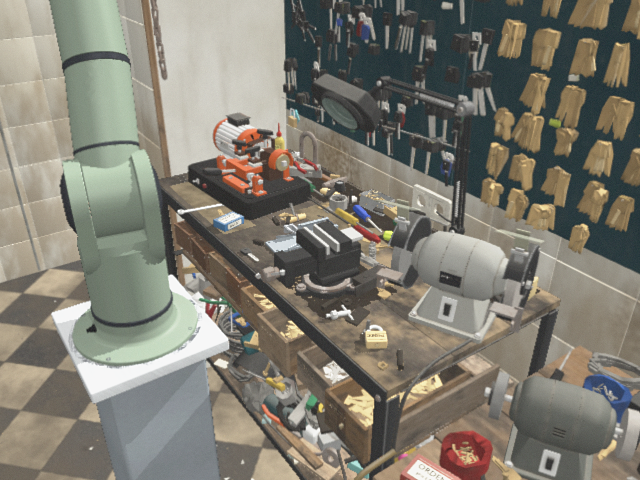

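The top view shows the packet at about (157,292), the rack from (252,278) to (258,182) and the key at (252,308). The side view shows the packet at (228,221), with the rack mostly hidden behind the vice. I'll zoom in and measure.

```bash
cat > h.py <<'E'
import numpy as np, cv2
from workcell import bot, imaging
def ray(f,px):
    px=np.array(px,float).reshape(-1,1,2)
    # drawn = s*(1+k1 r^2), invert via opencv
    s=cv2.undistortPoints(px,f["mtx"],np.array([f["k1"],0,0,0,0.]))[:,0]
    T=f["cam_to_world"]; d=np.c_[s,np.ones(len(s))]@T[:3,:3].T
    return T[:3,3],d
def onz(f,px,z):
    o,d=ray(f,px); return o+d*((z-o[2])/d[:,2])[:,None]
def proj(f,P):
    T=np.linalg.inv(f["cam_to_world"]); P=np.asarray(P,float).reshape(-1,3)
    return cv2.projectPoints(P,cv2.Rodrigues(T[:3,:3])[0],T[:3,3],f["mtx"],np.array([f["k1"],0,0,0,0.]))[0][:,0]
def bluerect(f,lo=(95,90,60),hi=(118,255,255)):
    m=cv2.inRange(cv2.cvtColor(f["pixels"],cv2.COLOR_RGB2HSV),lo,hi); return m
E
python3 - <<'E'
from h import *
f=imaging.grab_frame("top"); im=f["pixels"][:,:,::-1]
a=cv2.resize(im[175:320,130:290],None,fx=5,fy=4*1.0,interpolation=cv2.INTER_CUBIC)
a=cv2.resize(im[172:322,130:290],(640,600),interpolation=cv2.INTER_CUBIC)
cv2.imwrite("pics/crop0.png",a)
E
```

```text
(no output)
```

View pics/crop0.png

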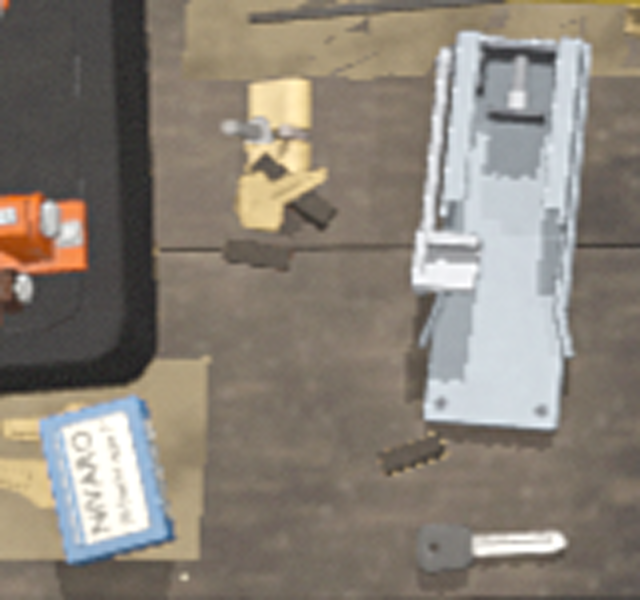

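The crop shows the sill's front corners at full-image (236,277) and (269.5,279), the rack's far top corners at (245,180) and (278,182.5), the catch nose at about (243,237) and the packet centred near (157,292).

```bash
python3 - <<'E'
from h import *
f=imaging.grab_frame("top")
c=lambda *p:[(130+(x+.5)/4-.5,172+(y+.5)/4-.5) for x,y in p]
print("front z8",onz(f,c((425,420),(558,429)),.008).round(4))
print("rear z40",onz(f,c((460,32),(592,42)),.040).round(4))
print("lip L/R inner edges z38",onz(f,c((482,40),(462,210),(560,40),(548,210)),.038).round(4))
print("right wall outer z40",onz(f,c((592,42),(578,215)),.04).round(4))
F=onz(f,c((425,420),(558,429)),.008).mean(0);B=onz(f,c((460,32),(592,42)),.04).mean(0)
d=B-F;print("len",np.hypot(*d[:2]),"yaw",np.degrees(np.arctan2(d[1],d[0])))
e=np.diff(onz(f,c((425,420),(558,429)),.008),axis=0)[0];print("front edge yaw",np.degrees(np.arctan2(e[0],-e[1])))
m=bluerect(f); m[:265]=0;m[320:]=0;m[:,:135]=0;m[:,180:]=0
m=cv2.morphologyEx(m,cv2.MORPH_CLOSE,np.ones((3,3)))
cs,_=cv2.findContours(m,cv2.RETR_EXTERNAL,cv2.CHAIN_APPROX_NONE);k=max(cs,key=cv2.contourArea)
print(cv2.contourArea(k),cv2.minAreaRect(k))
P=onz(f,k[:,0].astype(float),.024); r=cv2.minAreaRect((P[:,:2]*1000).astype(np.float32)); print("packet z24",r)
# crop-picked top-face corners
pc=onz(f,c((40,418),(142,396),(172,540),(70,562)),.024);print(pc.round(4),pc.mean(0), [np.linalg.norm(pc[i]-pc[(i+1)%4]) for i in range(4)])
E
```

```text
front z8 [[0.4212 0.1593 0.008 ]
 [0.416  0.0909 0.008 ]]
rear z40 [[0.6186 0.14   0.04  ]
 [0.6126 0.0718 0.04  ]]
lip L/R inner edges z38 [[0.6148 0.1288 0.038 ]
 [0.5251 0.138  0.038 ]
 [0.6144 0.0885 0.038 ]
 [0.5248 0.0941 0.038 ]]
right wall outer z40 [[0.6126 0.0718 0.04  ]
 [0.5216 0.0787 0.04  ]]
len 0.19793830569504967 yaw -5.559982415088984
front edge yaw -4.407371193976993
4.5 ((168.46002197265625, 306.280029296875), (3.8000001907348633, 10.800000190734863), 53.13010025024414)
packet z24 ((360.2434997558594, 292.3556823730469), (7.812744140625, 21.38652992248535), 37.17121505737305)
[[0.422  0.3531 0.024 ]
 [0.4328 0.3015 0.024 ]
 [0.3595 0.2839 0.024 ]
 [0.3489 0.335  0.024 ]] [0.39079205 0.31835984 0.024     ] [np.float64(0.052702052078421276), np.float64(0.07539837290702026), np.float64(0.05218050598175517), np.float64(0.07532061362147541)]
```

The packet's centre is about (0.391, 0.318) with its long axis at +13.7°. The rack's yaw is about −5°, and its sill point is about (0.432, 0.124). I'll move over the packet now.

{"method": "carry_out", "body": {
  "targets": [
    [[0,0,0],[0,0,-0.053],1],
    [[0,0,0],[0,0,-0.053],1],
    [[0,0,0],[0,0,-0.053],1],
    [[-0.062,-0.133,0],[0,0,0],1],
    [[-0.062,-0.133,0],[0,0,0],1],
    [[-0.062,-0.133,0],[0,0,0],1],
    [[-0.062,-0.133,0.05],[0,0,0],1],
    [[-0.062,-0.133,0.05],[0,0,0],1]
  ],
  "force": 25
}}

```text
clock: 1.2
position: [0.2769, 0.4593, 0.3795]
tool_rot: [3.141, 0.0, -2.904]
force: [0.1, 0.2, -0.3]
grip_width: 0.0854
```

```bash
cat >> h.py <<'E'
from scipy.spatial.transform import Rotation as Ro
def goto(x,y,z,yaw):
    s=bot.observe(); R=Ro.from_euler('xyz',s["tool_rot"]); T=Ro.from_euler('xyz',[np.pi,0,np.radians(yaw)])
    w=(R.inv()*T).as_rotvec()/np.pi; t=T.inv().apply(np.array([x,y,z])-s["position"])/.25; t0=R.inv().apply(np.array([x,y,z])-s["position"])/.25
    print("t",round(s["clock"],2),"pos",np.round(s["position"],4),"rpy",np.degrees(s["tool_rot"]).round(1),"F",np.round(s["force"],1),"w",round(s["grip_width"],4))
    print(" turn",w.round(4),"then shift",t.round(4),"| shift in present frame",t0.round(4))
E
python3 -c "
from h import *
goto(.391,.318,.175,193.7); print(bot.observe()['qpos'])"
```

```text
t 1.2 pos [0.2769 0.4593 0.3795] rpy [ 180.     0.  -166.4] F [ 0.1  0.2 -0.3] w 0.0854
 turn [ 0.0001  0.0001 -0.0004] then shift [-0.3095 -0.6573  0.8178] | shift in present frame [-0.3102 -0.657   0.8178]
[-1.03522505  0.41389063 -0.13686437  1.85630623  0.07162888  0.87582741
  0.60193666]
```

{"method": "carry_out", "body": {
  "targets": [
    [[-0.062,-0.131,0.07],[0,0,0],1],
    [[-0.062,-0.131,0.07],[0,0,0],1],
    [[-0.062,-0.132,0.07],[0,0,0],1],
    [[-0.062,-0.132,0.07],[0,0,0],1],
    [[-0.062,-0.131,0.07],[0,0,0],1],
    [[0,0,0.07],[0,0,0],1],
    [[0,0,0.03],[0,0,0],1],
    [[0,0,0],[0,0,0],1]
  ]
}}

```text
clock: 2.2
position: [0.3899, 0.3193, 0.267]
tool_rot: [-3.141, -0.001, -2.903]
force: [-0.5, -0.5, 0.6]
grip_width: 0.0854
```

```bash
python3 - <<'E'
from h import *
goto(.391,.318,.175,193.7)
f=imaging.grab_frame("side"); im=f["pixels"][:,:,::-1]
s=imaging.grab_frame("top")["pixels"][:,:,::-1]
cv2.imwrite("pics/a1.png",np.hstack([cv2.resize(im[120:270,150:310],(400,375)),cv2.resize(s[220:350,90:230],(400,375))]))
E
```

```text
t 2.2 pos [0.3899 0.3193 0.267 ] rpy [-180.    -0.  -166.3] F [-0.5 -0.5  0.6] w 0.0854
 turn [-0.0001 -0.0002 -0.0002] then shift [-0.0029 -0.0062  0.3682] | shift in present frame [-0.0032 -0.0061  0.3682]
```

View pics/a1.png

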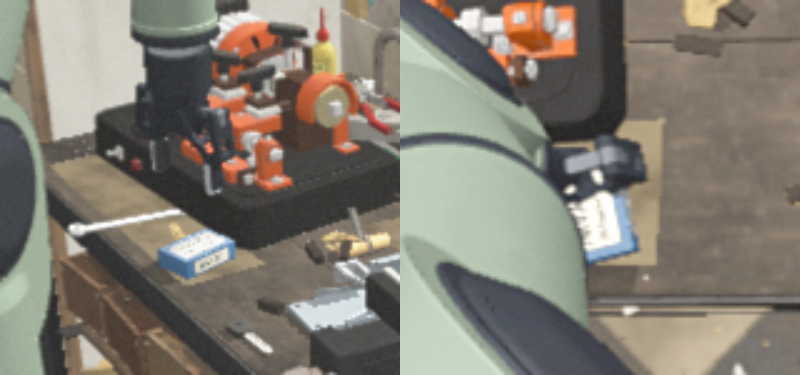

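The side crop shows the open fingers hanging above the packet, with tips at crop (158,170) and (213,190) and the packet at (197,255). The top crop shows the packet partly under the gripper. Next I'll check that the fingertip projections match.

```bash
python3 - <<'E'
from h import *
f=imaging.grab_frame("side"); s=bot.observe(); R=Ro.from_euler('xyz',s["tool_rot"])
tip=[s["position"]+R.apply([0,a,.160]) for a in (-.0425,.0425)]
print((proj(f,tip)-[150,120])*2.5)
print((proj(f,[[.391,.318,.024]])-[150,120])*2.5)
E
```

```text
[[210.01251966 188.15542019]
 [161.79940084 167.36920978]]
[[192.12571722 242.83144617]]
```

{"method": "carry_out", "body": {
  "targets": [
    [[-0.003,-0.006,0.08],[0,0,0],1],
    [[0,0,0.08],[0,0,0],1],
    [[0,0,0.05],[0,0,0],1],
    [[0,0,0],[0,0,0],1]
  ]
}}

```text
clock: 2.85
position: [0.3912, 0.3178, 0.2144]
tool_rot: [-3.141, -0.001, -2.904]
force: [-0.4, -1.1, 0.8]
grip_width: 0.0855
```

{"method": "carry_out", "body": {
  "targets": [
    [[0,0,0.06],[0,0,0],1],
    [[0,0,0.06],[0,0,0],1],
    [[0,0,0.037],[0,0,0],1],
    [[0,0,0],[0,0,0],1],
    [[0,0,0],[0,0,0],0],
    [[0,0,0],[0,0,0],0],
    [[0,0,0],[0,0,0],0],
    [[0,0,0],[0,0,0],0]
  ],
  "force": 25
}}

```text
clock: 3.85
position: [0.3914, 0.3177, 0.1759]
tool_rot: [3.141, 0.001, -2.904]
force: [-1.0, -0.6, 7.0]
grip_width: 0.0511
```

```bash
python3 -c "
from h import *
goto(.391,.318,.275,193.7)"
```

```text
t 3.85 pos [0.3914 0.3177 0.1759] rpy [ 180.     0.  -166.4] F [-1.  -0.6  7. ] w 0.0511
 turn [ 0.0001  0.0002 -0.0005] then shift [ 0.0015  0.0014 -0.3964] | shift in present frame [ 0.0012  0.0015 -0.3964]
```

Gripped at 51 mm. Now I'll lift and carry it to above the sill.

{"method": "carry_out", "body": {
  "targets": [
    [[0,0,-0.03],[0,0,0],0],
    [[0,0,-0.1],[0,0,0],0],
    [[0,0,-0.15],[0,0,0],0],
    [[0,0,-0.06],[0,0,0],0],
    [[0,0,0],[0,0,0.034],0],
    [[0,0,0],[0,0,0.034],0],
    [[0,0,0],[0,0,0.034],0],
    [[0,0,0],[0,0,0],0]
  ]
}}

```text
clock: 4.85
position: [0.3912, 0.3177, 0.2603]
tool_rot: [-3.141, -0.0, 3.06]
force: [-0.2, 0.2, 0.1]
grip_width: 0.0516
```

```bash
python3 -c "
from h import *
goto(.4335,.1238,.26,175)"
```

```text
t 4.85 pos [0.3912 0.3177 0.2603] rpy [-180.    -0.   175.3] F [-0.2  0.2  0.1] w 0.0516
 turn [-0.0001 -0.      0.0017] then shift [-0.2363 -0.758   0.0012] | shift in present frame [-0.2324 -0.7592  0.0015]
```

{"method": "carry_out", "body": {
  "targets": [
    [[-0.033,-0.108,0],[0,0,0.002],0],
    [[-0.034,-0.108,0],[0,0,0],0],
    [[-0.034,-0.109,0],[0,0,0],0],
    [[-0.034,-0.109,0],[0,0,0],0],
    [[-0.034,-0.108,0],[0,0,0],0],
    [[-0.034,-0.108,0],[0,0,0],0],
    [[-0.033,-0.108,0],[0,0,0],0],
    [[0,0,0],[0,0,0],0]
  ]
}}

```text
clock: 5.85
position: [0.4336, 0.1219, 0.2604]
tool_rot: [-3.141, -0.0, 3.052]
force: [0.5, 0.1, -1.7]
grip_width: 0.0515
```

```bash
python3 - <<'E'
from h import *
goto(.4335,.1238,.184,175)
s=imaging.grab_frame("top")["pixels"][:,:,::-1]; im=imaging.grab_frame("side")["pixels"][:,:,::-1]
cv2.imwrite("pics/a2.png",np.hstack([cv2.resize(im[150:300,210:370],(400,375)),cv2.resize(s[170:320,180:340],(400,375))]))
E
```

```text
t 5.85 pos [0.4336 0.1219 0.2604] rpy [-180.    -0.   174.9] F [ 0.5  0.1 -1.7] w 0.0515
 turn [-0.0002 -0.0001 -0.0007] then shift [0.0012 0.0075 0.3056] | shift in present frame [0.0012 0.0077 0.3056]
```

View pics/a2.png

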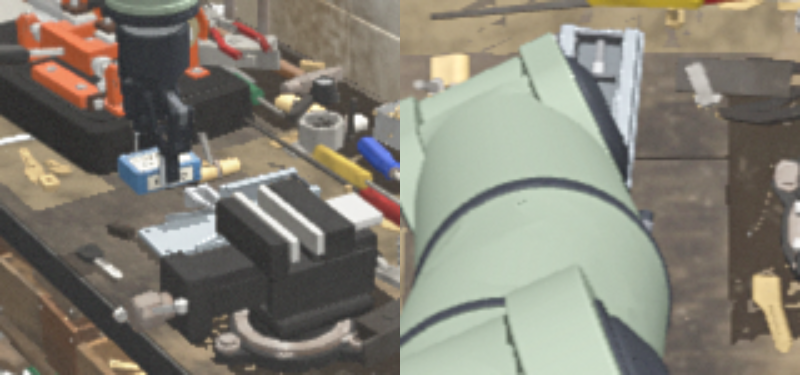

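The side crop shows the packet held at (160,170) above the sill at (185,235), clear of the catch. The arm blocks the top view. I'll lower it, slowly at the end.

{"method": "carry_out", "body": {
  "targets": [
    [[0.001,0.0075,0.09],[0,0,-0.0005],0],
    [[0,0,0.09],[0,0,0],0],
    [[0,0,0.06],[0,0,0],0],
    [[0,0,0.03],[0,0,0],0],
    [[0,0,0.02],[0,0,0],0],
    [[0,0,0.007],[0,0,0],0],
    [[0,0,0.004],[0,0,0],0],
    [[0,0,0],[0,0,0],0]
  ]
}}

```text
clock: 6.95
position: [0.4334, 0.1256, 0.1854]
tool_rot: [3.141, 0.0, 3.054]
force: [1.0, -0.1, -0.4]
grip_width: 0.0515
```

```bash
python3 - <<'E'
from h import *
goto(.4335,.1238,.184,175)
E
```

```text
t 6.95 pos [0.4334 0.1256 0.1854] rpy [180.   0. 175.] F [ 1.  -0.1 -0.4] w 0.0515
 turn [ 0.0001  0.0001 -0.0001] then shift [-0.001  -0.0072  0.0057] | shift in present frame [-0.001  -0.0072  0.0057]
```

{"method": "carry_out", "body": {
  "targets": [
    [[0,-0.007,0],[0,0,0],0],
    [[0,0,0.003],[0,0,0],0],
    [[0,0,0.003],[0,0,0],0],
    [[0,0,0],[0,0,0],0]
  ]
}}

```text
clock: 7.45
position: [0.4332, 0.1238, 0.1839]
tool_rot: [-3.142, 0.0, 3.054]
force: [-1.1, -1.4, 8.1]
grip_width: 0.0519
```

```bash
python3 - <<'E'
from h import *
goto(.4335,.1238,.184,175)
f=imaging.grab_frame("side");im=f["pixels"][:,:,::-1]
print("sill corners pred",(proj(f,[[.4212,.1593,.008],[.416,.0909,.008]])-[230,180])*[5,5])
cv2.imwrite("pics/a3.png",cv2.resize(im[180:280,230:370],(700,500),interpolation=cv2.INTER_CUBIC))
E
```

```text
t 7.45 pos [0.4332 0.1238 0.1839] rpy [-180.    0.  175.] F [-1.1 -1.4  8.1] w 0.0519
 turn [-0.      0.     -0.0001] then shift [-0.0013 -0.     -0.0004] | shift in present frame [-0.0013 -0.     -0.0004]
sill corners pred [[164.58057653 304.75682073]
 [219.38012622 358.86020004]]
```

View pics/a3.png

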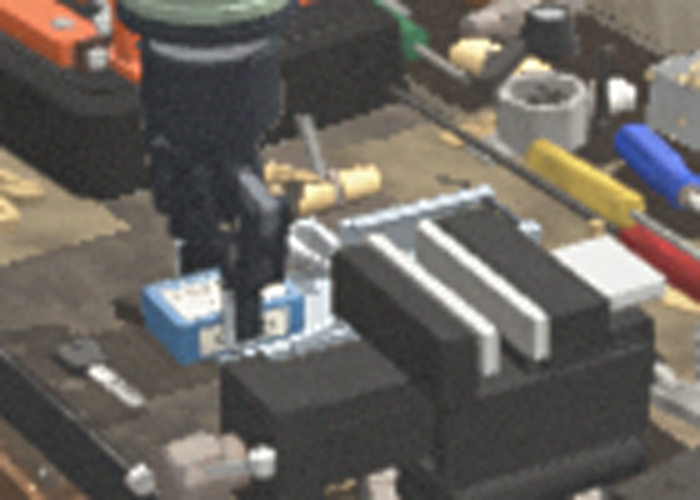

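The packet rests on the sill at crop (220,310), with its front edge just short of the catch nose at (310,265), and contact force is 8 N. I'll release and lift.

{"method": "carry_out", "body": {
  "targets": [
    [[0,0,-0.002],[0,0,0],0.5],
    [[0,0,0],[0,0,0],1],
    [[0,0,0],[0,0,0],1],
    [[0,0,0],[0,0,0],1],
    [[0,0,-0.05],[0,0,0],1],
    [[0,0,-0.1],[0,0,0],1],
    [[0,0,-0.1],[0,0,0],1],
    [[0,0,-0.1],[0,0,0],1]
  ]
}}

```text
clock: 8.5
position: [0.433, 0.1238, 0.2733]
tool_rot: [3.141, 0.0, 3.054]
force: [0.0, 0.9, -0.2]
grip_width: 0.0854
```

```bash
python3 - <<'E'
from h import *
s=bot.observe(); print(s["qpos"].round(3) if hasattr(s["qpos"],"round") else s["qpos"])
u=np.array([np.cos(np.radians(-5)),np.sin(np.radians(-5))]);v=np.array([-u[1],u[0]]);F=np.array([.4186,.1251])
rk=lambda x,y:F+(x+.095)*u+y*v
print(rk(-.145,-.010)); goto(*rk(-.145,-.010),.26,85); goto(*rk(-.145,-.010),.26,265)
E
```

```text
[-0.382  0.466 -0.036  2.156  0.032  0.519  1.041]
[0.36791871 0.11949584]
t 8.5 pos [0.433  0.1238 0.2733] rpy [180.   0. 175.] F [ 0.   0.9 -0.2] w 0.0854
 turn [1.000e-04 0.000e+00 4.999e-01] then shift [-0.0398 -0.258   0.0531] | shift in present frame [ 0.258  -0.0399  0.053 ]
t 8.5 pos [0.433  0.1238 0.2733] rpy [180.   0. 175.] F [ 0.   0.9 -0.2] w 0.0854
 turn [-0.000e+00  1.000e-04 -5.001e-01] then shift [0.0398 0.258  0.0531] | shift in present frame [ 0.258  -0.0399  0.053 ]
```

{"method": "carry_out", "body": {
  "targets": [
    [[0,0,0],[0,0,0.0555],0],
    [[0,0,0],[0,0,0.0555],0],
    [[0,0,0],[0,0,0.0555],0],
    [[0,0,0],[0,0,0.0555],0],
    [[0,0,0],[0,0,0.0555],0],
    [[0,0,0],[0,0,0.0555],0],
    [[0,0,0],[0,0,0.0555],0],
    [[0,0,0],[0,0,0.0555],0]
  ]
}}

```text
clock: 9.5
position: [0.4331, 0.124, 0.2725]
tool_rot: [3.141, -0.001, 1.654]
force: [0.8, -0.4, 0.3]
grip_width: 0.0002
```

{"method": "carry_out", "body": {
  "targets": [
    [[0,0,0],[0,0,0.0555],0],
    [[-0.04,0,0],[0,0,0],0],
    [[0,-0.08,0],[0,0,0],0],
    [[0,-0.08,0],[0,0,0],0],
    [[0,-0.08,0],[0,0,0],0],
    [[0,0,0],[0,0,0],0]
  ]
}}

```text
clock: 10.25
position: [0.3717, 0.1186, 0.2721]
tool_rot: [-3.141, -0.001, 1.489]
force: [0.8, -0.3, -0.2]
grip_width: -0.0001
```

```bash
cat >> h.py <<'E'
u=np.array([np.cos(np.radians(-5)),np.sin(np.radians(-5))]);v=np.array([-u[1],u[0]]);F=np.array([.4186,.1251])
rk=lambda x,y:F+(x+.095)*u+y*v
def inrack(p): d=np.asarray(p)[:2]-F; return d@u-.095,d@v
E
python3 - <<'E'
from h import *
s=bot.observe(); print(np.round(s["qpos"],3),np.round(inrack(s["position"]),4))
goto(*rk(-.140,-.010),.185,85)
f=imaging.grab_frame("top");m=bluerect(f);im=f["pixels"][:,:,::-1]
s=imaging.grab_frame("side")["pixels"][:,:,::-1]
cv2.imwrite("pics/a4.png",np.hstack([cv2.resize(s[150:300,210:370],(400,375)),cv2.resize(im[170:320,180:340],(400,375))]))
E
```

```text
[-0.775  0.438  0.396  2.316 -0.391  0.447 -0.139] [-0.1412 -0.0106]
t 10.25 pos [0.3717 0.1186 0.2721] rpy [-180.    -0.    85.3] F [ 0.8 -0.3 -0.2] w -0.0001
 turn [-0.0002 -0.0002  0.0018] then shift [0.0022 0.0047 0.3484] | shift in present frame [0.002  0.005  0.3484]
```

View pics/a4.png

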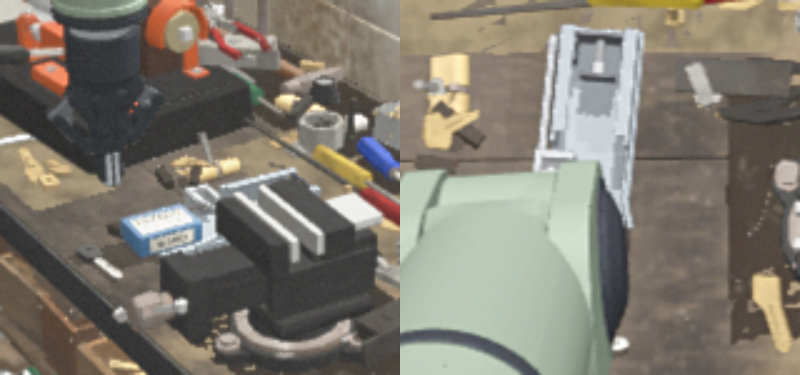

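The side crop shows the packet lying square on the sill at (165,230), with the shut fingers behind and above it at (113,165). I'll descend behind the packet, keeping the tip about 16 mm high so it clears the key.

{"method": "carry_out", "body": {
  "targets": [
    [[0.002,0,0.08],[0,0,0.0018],0],
    [[0,0,0.08],[0,0,0],0],
    [[0,0,0.08],[0,0,0],0],
    [[0,0,0.06],[0,0,0],0],
    [[0,0,0.032],[0,0,0],0],
    [[0,0,0],[0,0,0],0]
  ]
}}

```text
clock: 11.1
position: [0.3729, 0.1193, 0.1885]
tool_rot: [-3.141, 0.0, 1.479]
force: [-0.1, -0.8, 1.0]
grip_width: 0.0002
```

```bash
python3 - <<'E'
from h import *
s=bot.observe(); print(np.round(s["qpos"],3),np.round(inrack(s["position"]),4))
goto(*rk(-.120,-.010),.189,85)
E
```

```text
[-0.606  0.625  0.185  2.338 -0.529  0.216 -0.028] [-0.1401 -0.0098]
t 11.1 pos [0.3729 0.1193 0.1885] rpy [-180.     0.    84.8] F [-0.1 -0.8  1. ] w 0.0002
 turn [-0.0002  0.0001 -0.0014] then shift [-0.0009  0.0803 -0.002 ] | shift in present frame [-0.0006  0.0803 -0.002 ]
```

{"method": "carry_out", "body": {
  "targets": [
    [[-0.001,0.016,0.004],[0,0,-0.0014],0],
    [[0,0.016,0],[0,0,0],0],
    [[0,0.016,0],[0,0,0],0],
    [[0,0.016,0],[0,0,0],0],
    [[0,0.016,0],[0,0,0],0],
    [[0,0.016,0],[0,0,0],0],
    [[0,0.016,0],[0,0,0],0],
    [[0,0,0],[0,0,0],0]
  ]
}}

```text
clock: 12.1
position: [0.4007, 0.1169, 0.1877]
tool_rot: [3.141, -0.0, 1.484]
force: [-0.1, 0.3, 0.1]
grip_width: -0.0
```

```bash
python3 - <<'E'
from h import *
s=bot.observe(); print(np.round(inrack(s["position"]),4))
goto(*rk(-.080,-.010),.188,85)
f=imaging.grab_frame("side");s=f["pixels"][:,:,::-1]
print((proj(f,[[*rk(-.058,.035),.015],[*rk(-.029,.028),.015]])-[240,190])*5)
cv2.imwrite("pics/a5.png",cv2.resize(s[190:270,240:360],(600,400),interpolation=cv2.INTER_CUBIC))
E
```

```text
[-0.1121 -0.0098]
t 12.1 pos [0.4007 0.1169 0.1877] rpy [180.  -0.  85.] F [-0.1  0.3  0.1] w -0.0
 turn [ 0.0001 -0.      0.    ] then shift [-0.001   0.1283 -0.0013] | shift in present frame [-0.001   0.1283 -0.0012]
[[174.04230376 227.46801447]
 [225.75396775 220.61317412]]
```

View pics/a5.png

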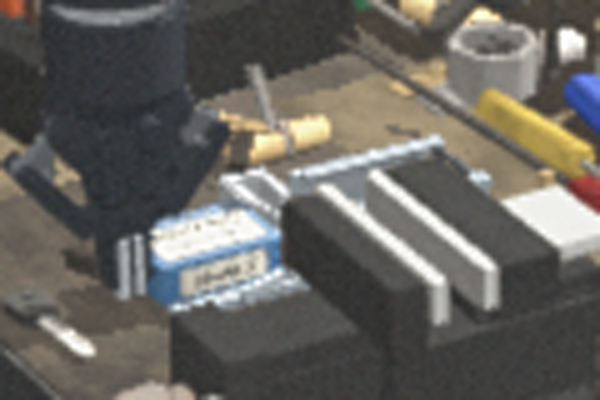

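The side crop shows the packet at (215,250), straight, with the fingertips against its rear face and its front at the raised-sloped nose (265,190). The gripper's knuckles are well above the rack. I'll keep pushing.

{"method": "carry_out", "body": {
  "targets": [
    [[0,0.016,0],[0,0,0],0],
    [[0,0.016,0],[0,0,0],0],
    [[0,0.016,0],[0,0,0],0],
    [[0,0.016,0],[0,0,0],0]
  ]
}}

```text
clock: 12.65
position: [0.4166, 0.1154, 0.1877]
tool_rot: [-3.141, 0.0, 1.484]
force: [-2.8, -1.3, -0.2]
grip_width: 0.0002
```

{"method": "carry_out", "body": {
  "targets": [
    [[0,0.016,0],[0,0,0],0],
    [[0,0.016,0],[0,0,0],0],
    [[0,0.016,0],[0,0,0],0],
    [[0,0.016,0],[0,0,0],0]
  ]
}}

```text
clock: 13.15
position: [0.4327, 0.1141, 0.1877]
tool_rot: [3.141, -0.0, 1.484]
force: [-1.8, -0.4, -0.1]
grip_width: 0.0
```

```bash
python3 - <<'E'
from h import *
s=bot.observe(); print(np.round(inrack(s["position"]),4))
goto(*rk(-.050,-.010),.188,85)
f=imaging.grab_frame("top")["pixels"][:,:,::-1];s=imaging.grab_frame("side")["pixels"][:,:,::-1]
cv2.imwrite("pics/a6.png",np.hstack([cv2.resize(s[190:270,240:340],(400,320)),cv2.resize(f[170:290,180:330],(400,320))]))
E
```

```text
[-0.08   -0.0097]
t 13.15 pos [0.4327 0.1141 0.1877] rpy [180.  -0.  85.] F [-1.8 -0.4 -0.1] w 0.0
 turn [ 0.0001 -0.      0.    ] then shift [-0.0011  0.1199 -0.001 ] | shift in present frame [-0.0011  0.1199 -0.001 ]
```

View pics/a6.png

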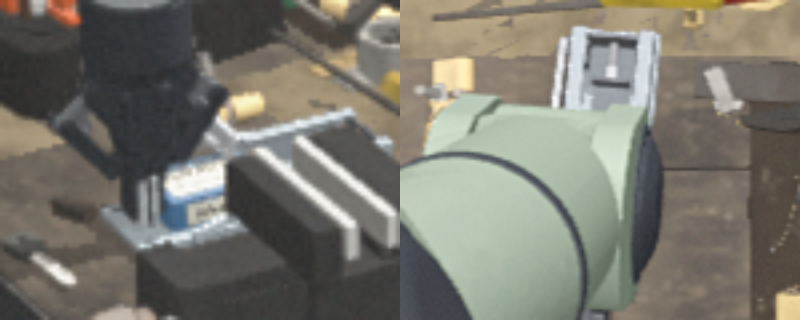

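The side crop shows the packet straight in the channel at (200,190), with the catch lifted (its arm at about (235,135)) and low force (2 N). I'll continue to just before the spring.

{"method": "carry_out", "body": {
  "targets": [
    [[0,0.016,0],[0,0,0],0],
    [[0,0.016,0],[0,0,0],0],
    [[0,0.016,0],[0,0,0],0],
    [[0,0.016,0],[0,0,0],0],
    [[0,0.016,0],[0,0,0],0],
    [[0,0.016,0],[0,0,0],0]
  ]
}}

```text
clock: 14.0
position: [0.4565, 0.112, 0.1877]
tool_rot: [3.142, 0.0, 1.484]
force: [-2.7, 0.1, 1.2]
grip_width: 0.0003
```

{"method": "carry_out", "body": {
  "targets": [
    [[0,0.012,0],[0,0,0],0],
    [[0,0.012,0],[0,0,0],0],
    [[0,0.012,0],[0,0,0],0],
    [[0,0.008,0],[0,0,0],0],
    [[0,0.008,0],[0,0,0],0],
    [[0,0,0],[0,0,0],0]
  ]
}}

```text
clock: 14.75
position: [0.4694, 0.1108, 0.1877]
tool_rot: [3.141, -0.0, 1.484]
force: [0.2, -0.6, 0.4]
grip_width: 0.0001
```

```bash
python3 - <<'E'
from h import *
s=bot.observe(); print(np.round(inrack(s["position"]),4), np.array(s["force"])[:2]@u)
goto(*rk(-.020,-.010),.188,85)
E
```

```text
[-0.0432 -0.0098] 0.26186869866179513
t 14.75 pos [0.4694 0.1108 0.1877] rpy [180.  -0.  85.] F [ 0.2 -0.6  0.4] w 0.0001
 turn [ 0.0001 -0.      0.    ] then shift [-0.0009  0.0927 -0.0012] | shift in present frame [-0.0009  0.0927 -0.0011]
```

{"method": "carry_out", "body": {
  "targets": [
    [[0,0.008,0],[0,0,0],0],
    [[0,0.008,0],[0,0,0],0],
    [[0,0.008,0],[0,0,0],0],
    [[0,0.008,0],[0,0,0],0],
    [[0,0.008,0],[0,0,0],0]
  ]
}}

```text
clock: 15.38
position: [0.4793, 0.11, 0.1877]
tool_rot: [-3.142, 0.0, 1.484]
force: [-2.4, 0.1, 0.5]
grip_width: -0.0003
```

{"method": "carry_out", "body": {
  "targets": [
    [[0,0.008,0],[0,0,0],0],
    [[0,0.008,0],[0,0,0],0],
    [[0,0.008,0],[0,0,0],0]
  ]
}}

```text
clock: 15.75
position: [0.4852, 0.1094, 0.1877]
tool_rot: [-3.142, 0.0, 1.484]
force: [-2.6, -0.6, 1.0]
grip_width: 0.0002
```

```bash
python3 - <<'E'
from h import *
s=bot.observe(); print(np.round(inrack(s["position"]),4), np.array(s["force"])[:2]@u)
E
```

```text
[-0.0272 -0.0098] -2.506022825814095
```

{"method": "carry_out", "body": {
  "targets": [
    [[0,0.006,0],[0,0,0],0],
    [[0,0.006,0],[0,0,0],0],
    [[0,0.006,0],[0,0,0],0],
    [[0,0,0],[0,0,0],0]
  ]
}}

```text
clock: 16.25
position: [0.4897, 0.1091, 0.1877]
tool_rot: [3.141, 0.0, 1.484]
force: [-1.7, -0.9, 0.6]
grip_width: 0.0001
```

```bash
cat > t.py <<'E'
import sys
from h import *
s=bot.observe(); print(np.round(inrack(s["position"]),4), np.array(s["force"])[:2]@u)
f=imaging.grab_frame("top")["pixels"][:,:,::-1];s=imaging.grab_frame("side")["pixels"][:,:,::-1]
print([round(float(np.array(bot.observe()["force"])[:2]@u),2)])
cv2.imwrite(f"pics/{sys.argv[1]}.png",np.hstack([cv2.resize(s[200:260,260:350],(600,400)),cv2.resize(f[170:290,220:300],(200,400))]))
E
python3 t.py a7
```

```text
[-0.0228 -0.0098] -1.5713575981471937
[-2.14]
```

{"method": "carry_out", "body": {
  "targets": [
    [[0,0.006,0],[0,0,0],0],
    [[0,0.006,0],[0,0,0],0],
    [[0,0,0],[0,0,0],0]
  ]
}}

```text
clock: 16.73
position: [0.4924, 0.1088, 0.1877]
tool_rot: [-3.141, 0.0, 1.484]
force: [-4.1, 0.4, 3.7]
grip_width: -0.0
```

{"method": "carry_out", "body": {
  "targets": [
    [[0,0.006,0],[0,0,0],0],
    [[0,0.006,0],[0,0,0],0],
    [[0,0,0],[0,0,0],0]
  ]
}}

```text
clock: 17.1
position: [0.4953, 0.1086, 0.1876]
tool_rot: [-3.14, 0.0, 1.484]
force: [-7.2, 0.2, 4.1]
grip_width: 0.0002
```

```bash
python3 t.py a8
```

```text
[-0.0172 -0.0098] -7.18504667644454
[-6.36]
```

View pics/a8.png

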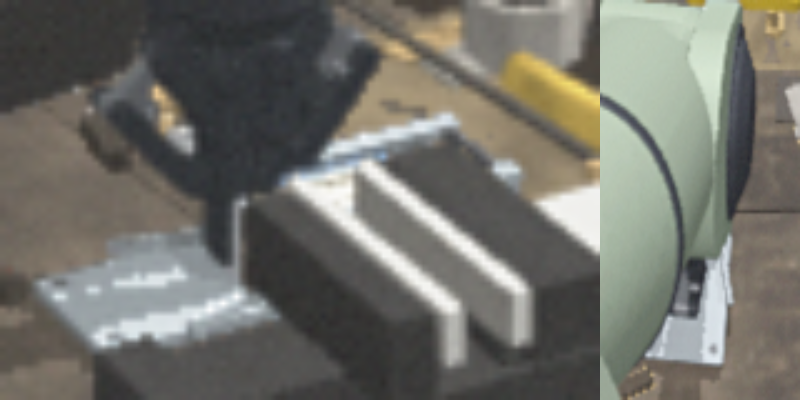

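The catch is hidden behind the gripper and the packet is deep in the rack. Force is about 7 N. I'll continue in 1 mm steps by force.

{"method": "carry_out", "body": {
  "targets": [
    [[0,0.004,0],[0,0,0],0],
    [[0,0.004,0],[0,0,0],0],
    [[0,0,0],[0,0,0],0]
  ]
}}

```text
clock: 17.58
position: [0.4971, 0.1084, 0.1876]
tool_rot: [-3.14, 0.0, 1.484]
force: [-7.7, 1.1, 6.0]
grip_width: -0.0002
```

```bash
python3 t.py a9
```

```text
[-0.0154 -0.0098] -7.765691604803403
[-7.88]
```

{"method": "carry_out", "body": {
  "targets": [
    [[0,0.004,0],[0,0,0],0],
    [[0,0,0],[0,0,0],0]
  ]
}}

```text
clock: 17.92
position: [0.498, 0.1084, 0.1876]
tool_rot: [-3.14, 0.0, 1.484]
force: [-9.4, 0.9, 6.5]
grip_width: -0.0
```

{"method": "carry_out", "body": {
  "targets": [
    [[0,0.004,0],[0,0,0],0],
    [[0,0,0],[0,0,0],0]
  ]
}}

```text
clock: 18.18
position: [0.4989, 0.1083, 0.1876]
tool_rot: [-3.14, 0.0, 1.484]
force: [-9.3, 0.3, 7.4]
grip_width: 0.0002
```

```bash
python3 t.py b0
```

```text
[-0.0135 -0.0098] -9.261275742925998
[-8.63]
```

{"method": "carry_out", "body": {
  "targets": [
    [[0,0.003,0],[0,0,0],0],
    [[0,0,0],[0,0,0],0]
  ]
}}

```text
clock: 18.52
position: [0.4996, 0.1082, 0.1876]
tool_rot: [-3.139, 0.0, 1.484]
force: [-10.0, 1.2, 7.5]
grip_width: -0.0001
```

{"method": "carry_out", "body": {
  "targets": [
    [[0,0.003,0],[0,0,0],0],
    [[0,0,0],[0,0,0],0]
  ]
}}

```text
clock: 18.77
position: [0.5004, 0.1082, 0.1876]
tool_rot: [-3.14, 0.0, 1.484]
force: [-8.8, 1.7, 7.3]
grip_width: -0.0001
```

```bash
python3 t.py b1
```

```text
[-0.012  -0.0097] -8.949335783477201
[-8.72]
```

{"method": "carry_out", "body": {
  "targets": [
    [[0,0.003,0],[0,0,0],0],
    [[0,0,0],[0,0,0],0]
  ]
}}

```text
clock: 19.12
position: [0.5013, 0.1081, 0.1876]
tool_rot: [-3.14, -0.0, 1.484]
force: [-8.1, 1.8, 6.5]
grip_width: -0.0
```

{"method": "carry_out", "body": {
  "targets": [
    [[0,0.003,0],[0,0,0],0],
    [[0,0,0],[0,0,0],0]
  ]
}}

```text
clock: 19.38
position: [0.502, 0.1081, 0.1876]
tool_rot: [-3.14, -0.0, 1.484]
force: [-7.5, 1.4, 5.9]
grip_width: 0.0002
```

```bash
python3 t.py b2
```

```text
[-0.0104 -0.0097] -7.620593320514026
[-7.88]
```

View pics/b2.png

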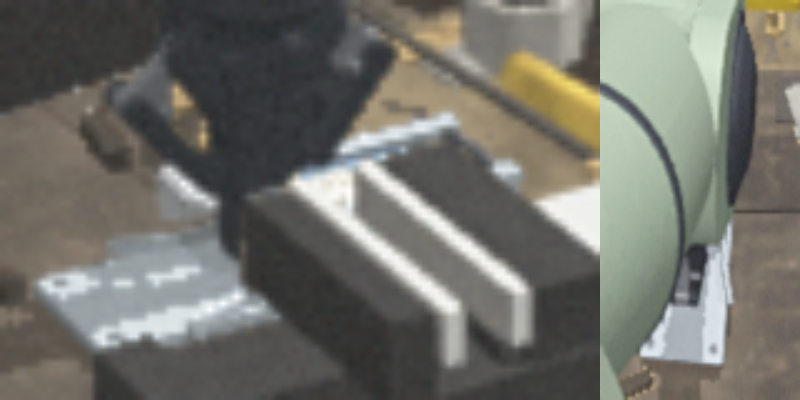

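```bash
python3 - <<'E'
import cv2,numpy as np
from h import *
for n in "a7 a8 a9 b0 b1 b2".split():
    im=cv2.imread(f"pics/{n}.png")[90:230,130:232]; g=im.min(2)
    m=(g>165).astype(np.uint8)
    ys,xs=np.nonzero(m); print(n,len(xs),(xs.mean()+130).round(1) if len(xs) else 0,(ys.mean()+90).round(1) if len(xs) else 0, np.percentile(ys,[5,95])+90 if len(xs) else 0)
f=imaging.grab_frame("side")
for xs in (-.008,0,.008):
  print(xs,((proj(f,[[*rk(xs,.026),.017],[*rk(xs-.031,.026),.038],[*rk(xs-.031,.026),.053]])-[260,200])*600/90).round(0).tolist())
E
```

```text
a7 0 0 0 0
a8 143 182.5 135.0 [128.1 144.9]
a9 224 185.2 134.8 [128. 144.]
b0 226 187.5 133.9 [128. 143.]
b1 45 187.7 137.8 [135. 142.]
b2 696 185.7 187.2 [170.75 202.25]
-0.008 [[214.0, 214.0], [147.0, 187.0], [146.0, 155.0]]
0 [[231.0, 209.0], [164.0, 183.0], [163.0, 151.0]]
0.008 [[247.0, 205.0], [181.0, 178.0], [180.0, 147.0]]
```

The bright nose centroid dropped from crop row 134 to 187, which matches the projected fallen position (row about 183). The push force also fell from 10 N to 7.6 N, so the catch has dropped. I'll retreat along the lane.

{"method": "carry_out", "body": {
  "targets": [
    [[0,-0.008,0],[0,0,0],0],
    [[0,-0.008,0],[0,0,0],0],
    [[0,-0.012,0],[0,0,0],0],
    [[0,-0.03,0],[0,0,0],0],
    [[0,-0.06,0],[0,0,0],0],
    [[0,-0.08,0],[0,0,0],0],
    [[0,-0.08,0],[0,0,0],0],
    [[0,-0.04,0],[0,0,0],0]
  ]
}}

```text
clock: 20.52
position: [0.422, 0.1149, 0.1878]
tool_rot: [-3.141, 0.0, 1.484]
force: [-0.0, -0.9, 0.0]
grip_width: -0.0
```

{"method": "carry_out", "body": {
  "targets": [
    [[0,0,-0.06],[0,0,0],0],
    [[0,0,-0.12],[0,0,0],0],
    [[0,0,-0.16],[0,0,0],0],
    [[0,0,-0.16],[0,0,0],0],
    [[0.15,0,-0.1],[0,0,0],0],
    [[0.2,0,0],[0,0,0],0],
    [[0.2,0,0],[0,0,0],0],
    [[0.2,0,0],[0,0,0],0]
  ]
}}

```text
clock: 21.52
position: [0.44, 0.3032, 0.3392]
tool_rot: [3.14, -0.001, 1.483]
force: [0.7, -0.5, 0.7]
grip_width: 0.0
```

```bash
python3 - <<'E'
from h import *
goto(*rk(-.020,-.010),.188,85)
f=imaging.grab_frame("top")["pixels"][:,:,::-1];s=imaging.grab_frame("side")["pixels"][:,:,::-1]
cv2.imwrite("pics/c0.png",np.hstack([cv2.resize(s[190:260,250:345],(400,300)),cv2.resize(f[172:322,200:350],(400,400))[:300]]))
E
```

```text
t 21.52 pos [0.44   0.3032 0.3392] rpy [179.9  -0.   85. ] F [ 0.7 -0.5  0.7] w 0.0
 turn [ 0.0004 -0.0003 -0.0001] then shift [-0.7573  0.2769  0.6047] | shift in present frame [-0.7578  0.2763  0.6044]
```

View pics/c0.png

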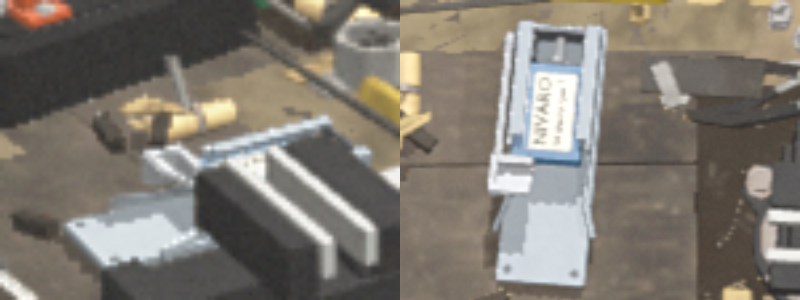

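The top crop shows the packet in the bay at (553,110). The catch nose is down behind its rear edge, at (510,175), the same rows (231–244) as in the first picture. I'll do a final numeric check of the loose items, then hand in.

```bash
python3 - <<'E'
from h import *
from workcell import job
t=imaging.grab_frame("top")["pixels"][:,:,::-1].astype(int);a=cv2.imread("pics/top0.png").astype(int)
s=imaging.grab_frame("side")["pixels"][:,:,::-1].astype(int);b=cv2.imread("pics/side0.png").astype(int)
for n,i,j,r in (("key",t,a,(298,318,228,275)),("pad/chuck",t,a,(262,305,412,500)),("nose",t,a,(228,247,231,250)),("cyl side",s,b,(208,226,275,310))):
    y0,y1,x0,x1=r; d=np.abs(i[y0:y1,x0:x1]-j[y0:y1,x0:x1]).max(2); print(n,d.mean().round(1),(d>40).mean().round(3))
print(job.job_done())
E
```

```text
key 3.0 0.0
pad/chuck 3.0 0.0
nose 6.2 0.03
cyl side 3.9 0.006
the job is handed in; nothing more can be done
None
```

The packet is loaded in the rack with the catch down behind it, and I handed the job in at about 22 s on the robot clock. No verdict came back.

I set the packet on the sill with the gripper and released it. Then I pushed its rear face along the free lane right of the catch with shut fingers, so only the packet lifted the catch. The highest push reading was about 10 N. It fell to about 7.6 N as the catch dropped, and I then backed out along the lane.

**Last checks:**
- **Packet and catch:** the final top picture shows the packet in the bay. The nose is back where it was in the first picture, right behind the packet's rear edge.
- **Loose items:** before/after pictures show the key, padlock, chuck key and cylinder unmoved. The cylinder was compared only in the side view.
- **Robot:** it was clear of everything, with force readings near zero.

**Failed or uncertain:**
- **Catch hidden during the push:** the gripper hid the catch for most of the push. I judged its fall from the force drop and one side picture, and the later top view confirmed it.
- **Unexplained upward force:** an upward force of about 7 N appeared on the tool during the final press. I think it was friction on the packet's rear face, but I did not confirm that.
- **Rack length:** the rack measured 198 mm long in the top picture instead of 206 mm, so I placed everything from its front edge and finished by force.
- **Picture budget:** I viewed 12 pictures, two over the budget of 10.

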